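Fit the splined impeller to the cellar's wine pump and hold it home

TASK

The blue impeller of the wine transfer pump is parked in its slotted rack with its back plate under two lips: slide it along the slot and out at the rack's open front, still on the rack's floor, and only then lift it. Fit it on the upright cross-splined shaft of the open red pump: turn it until the splines mesh, slide it down until its back plate lies flat on the chamber floor with the sprung seal pressed down. Finish with the fingers still holding it and pressing it home (someone else will screw the nut on), and leave the other loose things on the table where they are.

Things in the scene. Friction and masses are not known exactly. Their poses are not given: they have to be found in the camera images.
- impeller: Loose blue pump impeller, 0.11-0.18 kg, upright, at any yaw. Round back plate 70 mm across, 4 thick; on it a 30 x 30 mm square hub up to 55 mm above the underside; four white vanes reach from the hub's flats to 24 mm from the axis, up to 19 mm high. Origin: centre of underside; z up the hub; x, y square to the hub's flats, along vanes and bore slots. Same after every quarter turn.
- hub_top (a point): Centre of the impeller hub's top, 55 mm above its underside, axes as the impeller's. The bore opens here and runs right through to the underside: two crossed slots, each 22 mm long and 8 mm wide, along x and y. Grip the hub across two facing flats (30 mm), fingertips above the vanes (22 mm or more above the underside).
- rack: Fixed grey parking rack, 210 mm long (x), 100 wide (y), floor 6 mm thick (top at z 6 mm). Origin: centre of underside, on the table; x runs along the slot to the closed back end, the open front is at -x. Side walls 78 mm apart and a back wall (inner face at x 99 mm) hold the back plate. The impeller starts on the middle line, its centre at x 30 to 58 mm.
- rack_mouth (a point): Middle of the front edge of the rack's two aluminium lips, on the floor's top; axes as the rack's (rack x -5 mm, z 6). From here to the back the lips overhang the back plate: gap between them 52 mm, undersides 7.5 mm and tops 11.5 mm above the floor. In front, bare floor runs 100 mm in -x. The back plate is clear of the lips when the impeller's centre is more than 35 mm in front of here.
- pump: Fixed red and steel transfer pump standing on its motor end, 96 mm across, on a 130 x 110 mm foot. Origin: centre of the foot's underside, on the table; z up. Its chamber is open on top: flat floor at z 75 mm inside a steel rim 82 mm inside diameter whose top is at z 87 mm. An outlet stub sticks out along +x to 74 mm, at z 62 mm.
- shaft_foot (a point): On the pump shaft's axis at the chamber floor's height; z up, x and y along the two crossed splines (same after every quarter turn). Brass splines, 19 mm long and 6 wide each, reach from the floor to 38 mm above it. When home, the impeller's underside is here. The shaft's angle varies; it turns only stiffly (0.25 N m).
- shaft_tip (a point): Top end of the shaft, 58 mm above the chamber floor, axes as shaft_foot. The top 20 mm of the shaft, above the splines, is a round steel pilot 9.2 mm across, coned over its last 6 mm, that enters the bore at any angle. With the impeller home it shows 3 mm above the hub.
- seal (a joint): Travel (m) of the black sprung seal ring, 42 mm across, round the foot of the shaft. 0: up, its top 8 mm above the chamber floor; 0.008: pushed level with the floor, as when the impeller is home. The spring pushes up with 6 N at 0 and 10 N at 0.008, more than the impeller's weight, so the impeller rises if let go.
- dish: Loose white ceramic dish, 72 mm across, 18 mm high, between rack and pump. Bystander. Origin: centre of the underside.
- cover: Loose steel pump cover, a disc 94 mm across, 18 mm high, lying beyond. Bystander. Origin: centre of the underside.
- wrench: Loose steel wrench, 170 mm long, lying beyond. Bystander.
- screwdriver: Loose screwdriver, 200 mm long, lying at the left. Bystander.
- glass: Loose stemmed wine glass, 72 mm across, 190 mm high, at the right. Bystander. Origin: centre of the underside.
- candle: Loose white candle, 60 mm across, 50 mm high, at the left. Bystander. Origin: centre of the underside.
There are look-alikes about, which are no part of the job. Of the things that look like the rack, take the one that is farthest from the robot's base at the start.

How it is judged:
On the way, in this order (a step that is already met when the one before it is completed fails the run):
1. the impeller has been slid out from under the lips at the rack's open front, still on the rack's floor (x of impeller in the frame of rack below -0.04 m and z of impeller in the frame of rack between 0 and 0.016 m and y of impeller in the frame of rack between -0.05 and 0.05 m), for 0.02 s.
2. the impeller is on the shaft, splines meshed, and held down on the chamber floor against the seal spring (horizontal distance between impeller and shaft_foot below 0.003 m and z of impeller in the frame of shaft_foot below 0.002 m and (angle between the x axis of impeller and the x axis of shaft_foot, either way round below 0.17 rad or angle between the x axis of impeller and the y axis of shaft_foot, either way round below 0.17 rad) and angle between impeller's own z axis and vertical below 0.06 rad and value of joint seal above 0.006 m and contact force between the fingers and impeller above 3 N), for 0.3 s.
At the end, for the whole second after the job is handed in: Impeller upright, within 3 mm of the shaft axis, bore within 0.17 rad of the splines (any quarter turn), underside within 2 mm of the chamber floor, seal ring pressed down over 6 mm, at rest, the fingers still bearing on it with over 3 N (all of step 2 and linear speed of impeller below 0.01 m/s); the arm keeps its last pose, push and grip.
It fails at once if a bystander is moved by more than 30 mm or tipped (distance of any of dish, cover, wrench, screwdriver, glass, candle from where it was at the start of the episode above 0.03 m or angle between any of dish, cover, glass, candle's own z axis and vertical above 0.5 rad).
It also fails if it takes over 48 s, if anything falls off the work surface, if the arm or the gripper's body presses on something with over 40 N, if the wrist force passes 120 N, or if a joint passes its speed limit or range.

ROBOT

A 7-joint arm with a two-finger parallel gripper is mounted at the origin on the work surface. World frame = base frame: x ahead of the robot, y to its left, z up, the work surface at z = 0. Lengths are in m, angles in rad, forces in N, time in s.
With the tool pointing down it reaches from about 0.425 to 0.925 m from the base axis. Payload 6.8 kg.
Tool frame: the origin (TCP) lies on the centre line of the jaws, within the pads' length; the fingertips stand 25 mm ahead of it and the grasp point (between the pads) lies 6 mm ahead of it; z points along the fingers, y is the line along which they close (so a half turn about z gives the same grasp; the last joint's range is limited). The gripper opens to 85 mm and grips with 20 to 120 N. Pads are 22 mm wide; open, the fingers measure 114 mm over their backs; the gripper's body (76 mm by 85 mm) begins 54 mm behind the grasp point. The pads swing forward as they close: fully open they stand 13 mm farther back than shut.
Start: joints at [1.16, 0.477, 0.022, 1.555, -0.011, 1.109, -0.083], TCP at [0.201, -0.644, 0.256] pointing down, gripper open.
Joint ranges: [-2.96, 2.96], [-0.34, 2.1], [-1.41, 1.46], [0.24, 2.44], [-1.37, 4.51], [0.17, 1.92], [-2.96, 2.96]. Speed limits (rad/s): [2.39, 2.39, 3.14, 3.14, 3.14, 3.14, 3.14].

INTERFACE

Orientations are given as a rotation vector (axis times angle).
In Python, from bench import status, imaging, workorder gives the robot as it stands.
- The arm moves only by the tool send_rows, never from a script. Its argument "steps" is a list of rows, each an object of numbers: "dx", "dy", "dz": the shift along the tool's x, y, z in cm; "yaw": the turn about the tool's z in degrees; "gripper": the opening, from 0 (shut) to 1 (fully open). A call has 1 to 5 rows; each row is the pose to reach, as a shift and turn from the pose commanded when the call began, along the tool's axes at that moment; what a row does not reach only later rows make up. A row lasts 1/8 s, in which the tool goes at most 62.5 mm and 10.7 degrees, less where a joint would pass 70% of its speed; a pose out of reach is approached as far as the arm can. A call with a gripper value outside its range is refused whole. The fingers move at their own pace and stop on an object; "force" is the grip in N (left out, the last holds). Time passes only in rows, so rows that repeat a pose let the fingers close. It gives the time, the measured TCP pose, the force, the opening and the grip force at its end, in the units of the state.
- status.get_obs(): the state, without advancing time (a new reading comes with each control period).
- imaging.grab_frame(name): name is "scene" or "top" or "wrist"; returns a dict with "color" (480x640x3 uint8, red, green, blue), "depth" (480x640 float32, m along the optical axis (not along the pixel's ray), 0 where there is no reading), "K" (3x3 intrinsics, pixels), "R" (3x3) and "t" (3): a world point X has camera coordinates R X + t. Camera axes: x right, y down, z forward; pixel columns grow to the right and rows downward; lengths in m; the calibration is good to about 2 mm. A picture is of the moment at which its call begins.
- workorder.hand_in(): hands the job in; it is judged then, once.
The state is a dict: "clock": time; "joints": joint angles; "qvel": joint speeds; "tau": joint torques, N m; "tcp_pos": TCP position; "orientation": TCP orientation; "contact_force": force on the tool from outside, world axes, zero at the start; "moment": the same for the moment, N m; "grip_width": finger opening in m; "gripper_force": force on a finger pad.
Only numpy, scipy, OpenCV 4.12 (cv2) and the standard library are available. Lean on these libraries where they do the work, as an engineer would, in place of code of your own. Each camera call takes 0.05 s, during which the arm holds its last target. There are 200 camera calls.

## Working session

There is one attempt and no reset: what is moved stays moved. The work goes in short steps, Python scripts to look and compute and a tool call to move; the robot and the scene stay as the last step left them, time stands still between calls to the robot, and variables do not carry over. Pictures are saved under pics/ and viewed, at most 10 in all, crops included, and the job is handed in when it is done.

Besides the shell and the picture viewer there is one more tool, called as name(argument=value, ...) on one line, values as JSON. send_rows: Moves the arm, as the interface text tells. Its arguments: {"type":"object","properties":{"steps":{"type":"array"},"force":{"type":"number"}},"required":["steps"]}

```bash
mkdir -p pics; ls
python3 - <<'E'
from bench import status, imaging
import cv2,numpy as np
o=status.get_obs();print(o)
for n in("top","scene"):
    f=imaging.grab_frame(n);np.savez(f"pics/{n}.npz",**f)
    cv2.imwrite(f"pics/{n}0.png",f["color"][:,:,::-1]);print(n,f["K"],f["R"],f["t"])
E
```

```text
pics
{'clock': 0.0, 'joints': array([ 1.15990612,  0.47776104,  0.02231918,  1.55647507, -0.01152913,
        1.10930073, -0.08309688]), 'qvel': array([ 6.96481281e-04,  7.90631420e-05,  8.65132724e-05,  2.09515377e-03,
        1.84945953e-03, -1.44365578e-03,  8.72044430e-04]), 'tau': array([ 2.22631564e-05, -5.96450114e+01,  1.60772536e+00, -2.81200272e+01,
        1.24424402e-02,  9.36886965e-03, -4.09115003e-06]), 'tcp_pos': array([ 0.20111516, -0.64375659,  0.25534149]), 'orientation': array([-3.10389262e+00, -4.73584829e-01,  5.82895767e-04]), 'contact_force': array([-0.10039544,  0.57363888,  0.21227   ]), 'moment': array([-0.03892925, -0.00118947,  0.02710294]), 'gripper_force': 0.0, 'grip_width': 0.08546081041986969}
top [[620.20364821   0.         319.17588495]
 [  0.         620.20364821 241.08732903]
 [  0.           0.           1.        ]] [[ 2.65626206e-02 -9.99636827e-01  4.54318642e-03]
 [-9.86494660e-01 -2.69476739e-02 -1.61561473e-01]
 [ 1.61625227e-01 -1.90333021e-04 -9.86852193e-01]] [-0.01940375  0.54878292  1.64565749]
scene [[509.68985451   0.         328.18117908]
 [  0.         509.68985451 237.23382835]
 [  0.           0.           1.        ]] [[ 0.32192313  0.94664631 -0.01504217]
 [ 0.61549366 -0.22132864 -0.75642659]
 [-0.7193977   0.23425285 -0.65390561]] [-0.1873487  -0.25399739  1.7284688 ]
```

View pics/top0.png

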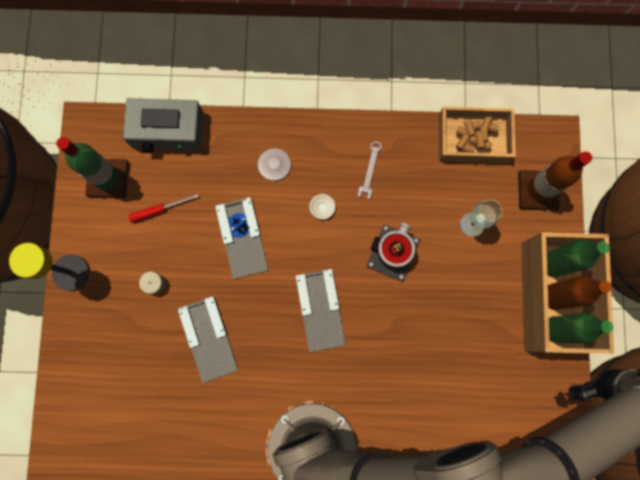

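View pics/scene0.png

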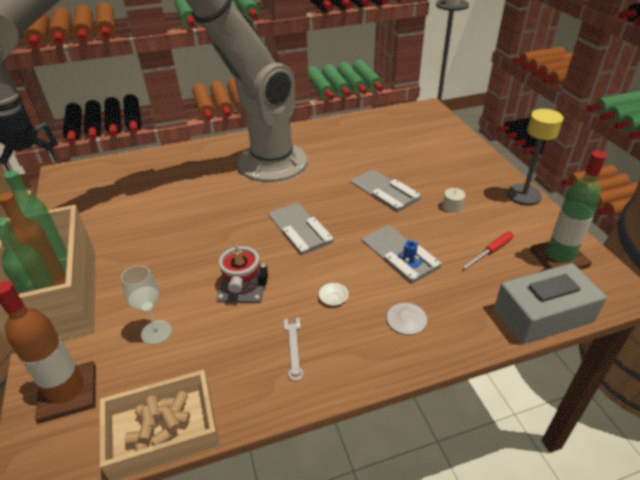

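The top view shows three look-alike racks: (241,238) holding the blue impeller, (208,339), and (320,310). The base is at about (310,445). The first is the farthest and holds the impeller, so I'll measure it along with the pump at (397,248), and crop it to confirm.

```bash
cat > h.py <<'E'
import numpy as np,cv2
def cloud(f):
    h,w=f["depth"].shape;v,u=np.mgrid[:h,:w];K=f["K"];d=f["depth"]
    c=np.stack([(u-K[0,2])/K[0,0]*d,(v-K[1,2])/K[1,1]*d,d],-1)
    return (c-f["t"])@f["R"]
def ray(f,uv,z):
    uv=np.atleast_2d(np.asarray(uv,float));K=f["K"]
    r=np.c_[(uv[:,0]-K[0,2])/K[0,0],(uv[:,1]-K[1,2])/K[1,1],np.ones(len(uv))]@f["R"]
    o=-f["R"].T@f["t"];return o+r*((z-o[2])/r[:,2])[:,None]
def hsv(f):return cv2.cvtColor(f["color"],cv2.COLOR_RGB2HSV)
def big(m):
    n,l,s,c=cv2.connectedComponentsWithStats(m.astype(np.uint8))
    i=1+np.argmax(s[1:,4]);return l==i,s[i],c[i]
E
python3 - <<'E'
from h import *
f=dict(np.load("pics/top.npz"));H=hsv(f);P=cloud(f)
print("table z",np.median(P[300:340,100:150,2]),"noise",P[300:340,100:150,2].std())
g=(H[...,1]<70)
for n,(x0,y0,x1,y1) in dict(far=(205,185,280,290),left=(170,290,245,390),right=(288,260,352,360)).items():
    m=np.zeros(g.shape,bool);m[y0:y1,x0:x1]=True
    b=(H[...,0]>100)&(H[...,0]<130)&(H[...,1]>90)
    mm,s,c=big(m&(g|b));q=np.argwhere(mm)[:,::-1].astype(np.float32)
    w=ray(f,q,.006)[:,:2].astype(np.float32);r=cv2.minAreaRect(w);print(n,s,r,"dist",np.hypot(*r[0]))
    l=m&g&(H[...,2]>170);w=ray(f,np.argwhere(l)[:,::-1],.0175)[:,:2];print(" lips",w.mean(0),cv2.minAreaRect(w.astype(np.float32)))
m,s,c=big((H[...,0]>100)&(H[...,0]<130)&(H[...,1]>120)&(np.arange(640)[None]<280)&(np.arange(640)[None]>205))
print("blue",s,c,"at z40",ray(f,c,.04))
t=m&(P[...,2]>.052);print("hubtop pts",t.sum(),np.median(P[t],0),P[m][:,2].max())
pm=np.zeros(g.shape,bool);pm[220:285,360:430]=1
for lo,hi in((.06,.08),(.082,.095),(.1,.15)):
    t=pm&(P[...,2]>lo)&(P[...,2]<hi);w=P[t];print(lo,t.sum(),w.mean(0),cv2.minAreaRect(w[:,:2].astype(np.float32)))
r,s,c=big(pm&((H[...,0]<8)|(H[...,0]>172))&(H[...,1]>150));print("red",s,c,ray(f,c,.075))
cv2.imwrite("pics/crop.png",cv2.resize(f["color"][180:300,200:440,::-1],None,fx=3.3,fy=3.3,interpolation=2))
E
```

```text
table z -0.0005934748381254196 noise 0.1147481254849363
far [ 216  197   51   81 2640] ((0.5613998174667358, 0.21316756308078766), (0.2127198427915573, 0.10398764908313751), 16.186262130737305) dist 0.6005082555648056
 lips [0.60618795 0.22766978] ((0.6070473194122314, 0.22673755884170532), (0.11108297109603882, 0.10064669698476791), 15.864662170410156)
left [ 178  297   59   85 2893] ((0.27923890948295593, 0.2927629351615906), (0.21040818095207214, 0.10436877608299255), 21.37486457824707) dist 0.404579417140393
 lips [0.32360765 0.31023831] ((0.3241651654243469, 0.3101761043071747), (0.11110441386699677, 0.10025469213724136), 21.392316818237305)
right [ 296  269   48   82 2773] ((0.3662588596343994, -0.012281112372875214), (0.2098471224308014, 0.10332795232534409), 11.729598999023438) dist 0.3664647022317509
 lips [ 0.4132128  -0.00099238] ((0.41338667273521423, -0.0015180446207523346), (0.11059944331645966, 0.10106953978538513), 11.72958755493164)
blue [229 214  19  23 296] [237.84121622 224.76351351] at z40 [[0.58913854 0.21962651 0.04      ]]
hubtop pts 94 [0.59336919 0.22097684 0.05894647] 1.7127710320478238
0.06 706 [ 0.5338999  -0.212893    0.07366383] ((0.5397103428840637, -0.20713190734386444), (0.1197599545121193, 0.09028217196464539), 4.797965049743652)
0.082 316 [ 0.52822972 -0.21115362  0.08627762] ((0.5287911891937256, -0.21305999159812927), (0.09500862658023834, 0.09996139258146286), 24.876018524169922)
0.1 39 [ 0.52657525 -0.21014544  0.11524539] ((0.5274438858032227, -0.21025319397449493), (0.017184535041451454, 0.016994507983326912), 11.514775276184082)
red [382 235  29  28 573] [396.27225131 248.57068063] [[ 0.52950879 -0.21108616  0.075     ]]
```

View pics/crop.png

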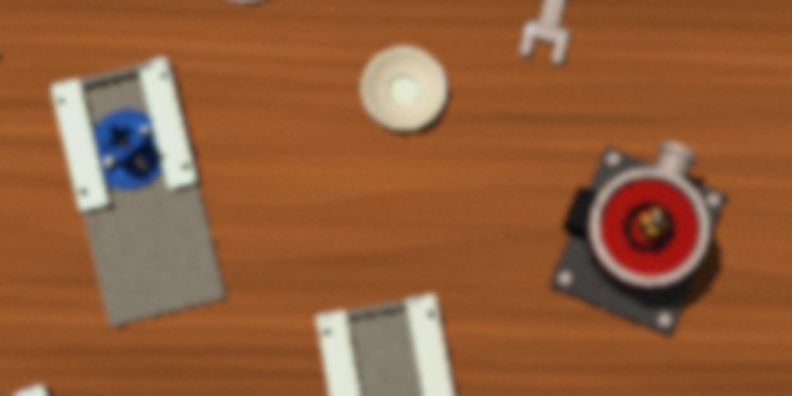

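Crop: the impeller sits in the far rack, hub at about crop (120,140). The open floor points toward the robot. The pump's brass shaft is at about crop (652,222). Measured sizes match (rack 0.21 × 0.10 m, hub top z 0.059, rim 0.087, shaft at z ≈ 0.115+). The far rack is confirmed at 0.60 m, against 0.40 and 0.37 m for the others. Next I'll move over the pump for a wrist view on the way.

send_rows(steps=[{"dx":42,"dy":-33.5,"dz":-4.5},{"dx":42,"dy":-33.5,"dz":-4.5},{"dx":42,"dy":-33.5,"dz":-4.5},{"dx":42,"dy":-33.5,"dz":-4.5},{"dx":42,"dy":-33.5,"dz":-4.5}])

```text
validation failed for argument at $.st...
```

send_rows(steps=[{"dx":42.0,"dy":-33.5,"dz":-4.5,"yaw":0.0,"gripper":1.0},{"dx":42.0,"dy":-33.5,"dz":-4.5,"yaw":0.0,"gripper":1.0},{"dx":42.0,"dy":-33.5,"dz":-4.5,"yaw":0.0,"gripper":1.0},{"dx":42.0,"dy":-33.5,"dz":-4.5,"yaw":0.0,"gripper":1.0},{"dx":42.0,"dy":-33.5,"dz":-4.5,"yaw":0.0,"gripper":1.0}])

```text
clock: 0.72
tcp_pos: [0.3765, -0.3844, 0.2824]
orientation: [-3.106, -0.474, 0.0]
contact_force: [-0.2, 0.5, 0.6]
grip_width: 0.0858
gripper_force: 0.0
```

send_rows(steps=[{"dx":17.5,"dy":-14.0,"dz":-1.5,"yaw":0.0,"gripper":1.0},{"dx":17.5,"dy":-14.0,"dz":-1.5,"yaw":0.0,"gripper":1.0},{"dx":17.5,"dy":-14.0,"dz":-1.5,"yaw":0.0,"gripper":1.0},{"dx":17.5,"dy":-14.0,"dz":-1.5,"yaw":0.0,"gripper":1.0},{"dx":17.5,"dy":-14.0,"dz":-1.5,"yaw":0.0,"gripper":1.0}])

```text
clock: 1.35
tcp_pos: [0.5027, -0.1969, 0.2973]
orientation: [-3.103, -0.484, -0.001]
contact_force: [-1.1, -0.5, -0.6]
grip_width: 0.0852
gripper_force: 0.0
```

Run:
```python
from bench import imaging,status
from h import *
f=imaging.grab_frame("wrist");np.savez("pics/w1.npz",**f)
o=status.get_obs();print(o["joints"],o["tcp_pos"],o["orientation"])
print("cam",-f["R"].T@f["t"],f["R"],f["K"][0])
cv2.imwrite("pics/w1.png",f["color"][:,:,::-1])
```

```text
[ 0.46879864  0.22972005 -0.24268004  1.81793323  0.06118655  1.10178607
 -1.06042576] [ 0.50143458 -0.19925861  0.29708175] [-3.10455837e+00 -4.78470124e-01  7.46686368e-04]
cam [ 0.5753839  -0.17359434  0.41475159] [[ 0.30409063 -0.95264173 -0.00162135]
 [-0.90833582 -0.29046001  0.30093027]
 [-0.28714967 -0.09003735 -0.95364477]] [378.04055217   0.         318.60260019]
```

View pics/w1.png

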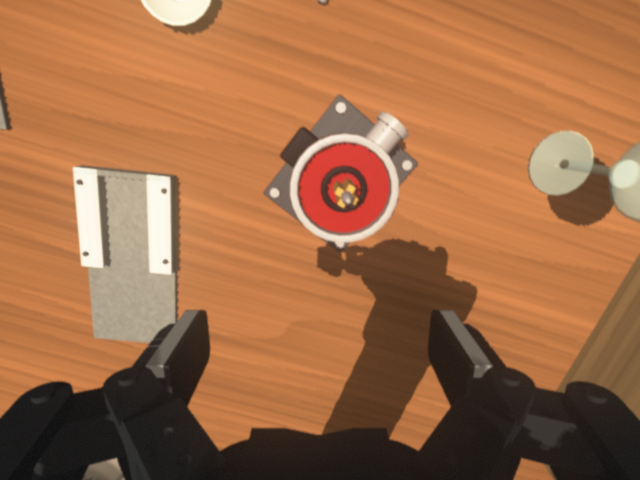

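Wrist view: pump centred at about (345,190), with the brass cross splines at (346,192), appearing turned about 30–45°, and the outlet stub at (387,132). I'll measure the shaft axis and spline angle.

```bash
cat > pumpm.py <<'E'
from h import *
import sys
f=dict(np.load(sys.argv[1]));H=hsv(f);P=cloud(f)
xy=np.linalg.norm(P[...,:2]-[.528,-.211],axis=-1)
print("floor",np.median(P[(xy>.025)&(xy<.036)][:,2]))
rm=(xy<.06)&(abs(P[...,2]-.087)<.004)&(H[...,1]<90)
w=ray(f,np.argwhere(rm)[:,::-1],.087)[:,:2]
A=np.c_[2*w,np.ones(len(w))];s=np.linalg.lstsq(A,(w**2).sum(1),rcond=None)[0];print("rim",s[:2],"R",np.sqrt(s[2]+s[0]**2+s[1]**2),len(w))
red=(xy<.05)&((H[...,0]<8)|(H[...,0]>172))&(H[...,1]>150)
hull=cv2.convexHull(np.argwhere(big(red)[0])[:,::-1].astype(np.float32))[:,0];w=ray(f,hull,.075)[:,:2]
print("red",cv2.minEnclosingCircle(w.astype(np.float32)))
C=s[:2]
sp=(xy<.016)&(abs(P[...,2]-.113)<.004)
w=P[sp];print("spl n",sp.sum(),w.mean(0),"diam",2*np.linalg.norm(w[:,:2]-C,axis=1).max())
for nm,w in(("depth",P[sp][:,:2]),("brass",ray(f,np.argwhere((xy<.02)&(P[...,2]>.108)&(P[...,2]<.117)&(H[...,0]>12)&(H[...,0]<35)&(H[...,1]>90))[:,::-1],.113)[:,:2])):
  for c in(C,w.mean(0)):
    d=w-c;r=np.linalg.norm(d,axis=1);k=r>.0055;a=np.arctan2(d[k,1],d[k,0]);print(nm,k.sum(),c,"yaw",np.degrees(np.angle(np.exp(4j*a).sum())/4),"coh",abs(np.exp(4j*a).mean()))
  print(nm,"rect",cv2.minAreaRect(w.astype(np.float32)))
t=(xy<.012)&(P[...,2]>.126);print("tip",t.sum(),P[t].mean(0))
v,u=np.argwhere(sp).mean(0).astype(int)
cv2.imwrite(sys.argv[2],cv2.resize(f["color"][v-40:v+40,u-50:u+50,::-1],None,fx=6,fy=6,interpolation=2))
E
python3 pumpm.py pics/w1.npz pics/w1c.png
```

```text
floor 0.32210138743423644
rim [ 0.52939723 -0.21020717] R 0.04394568181403008 2580
red ((0.5278902053833008, -0.21159057319164276), 0.04100105166435242)
spl n 196 [ 0.53008656 -0.20961628  0.11271234] diam 0.019882563136591955
depth 154 [ 0.52939723 -0.21020717] yaw -12.497887504659007 coh 0.572638703841282
depth 146 [ 0.53008656 -0.20961628] yaw -12.030606923426138 coh 0.5593795828341218
depth rect ((0.5293278098106384, -0.2105102688074112), (0.016978204250335693, 0.017057420685887337), 31.793088912963867)
brass 152 [ 0.52939723 -0.21020717] yaw -12.469023396761377 coh 0.561297027703111
brass 143 [ 0.53025405 -0.20962101] yaw -12.199053877319624 coh 0.5559875842714728
brass rect ((0.5296417474746704, -0.2103515863418579), (0.017612274736166, 0.01678849384188652), 33.04679870605469)
tip 5683 [ 0.5252787  -0.21477978  0.35274845]
```

View pics/w1c.png

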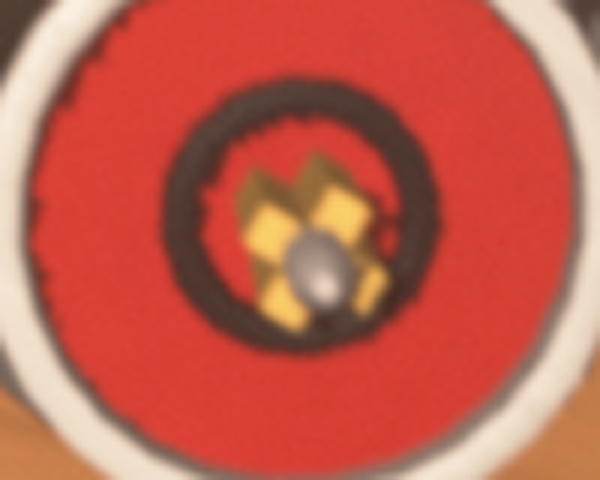

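The crop shows gold spline lobes at (270,235), (340,210), (370,285) and (285,305), with the pilot at (320,270). The cross is at about -11° in world. I'll take one closer view from directly above to firm up axis and angle.

send_rows(steps=[{"dx":-5.5,"dy":2.0,"dz":8.0,"yaw":0.0,"gripper":1.0},{"dx":-5.5,"dy":2.0,"dz":8.0,"yaw":0.0,"gripper":1.0},{"dx":-5.5,"dy":2.0,"dz":8.0,"yaw":0.0,"gripper":1.0}])

```text
clock: 1.78
tcp_pos: [0.4507, -0.238, 0.2151]
orientation: [-3.105, -0.465, 0.009]
contact_force: [0.3, 0.4, -0.0]
grip_width: 0.0853
gripper_force: 0.0
```

```bash
python3 - <<'E'
from bench import imaging,status
from h import *
f=imaging.grab_frame("wrist");np.savez("pics/w2.npz",**f)
print(-f["R"].T@f["t"],status.get_obs()["tcp_pos"])
E
python3 pumpm.py pics/w2.npz pics/w2c.png
```

```text
[ 0.52441096 -0.21558182  0.33209541] [ 0.45332741 -0.23720263  0.21703833]
floor 0.07464330541053316
rim [ 0.52912384 -0.2106036 ] R 0.043889661695848424 5583
red ((0.5297015905380249, -0.21037596464157104), 0.04125906154513359)
spl n 425 [ 0.52909933 -0.21071489  0.11269478] diam 0.019655680490999854
depth 363 [ 0.52912384 -0.2106036 ] yaw -12.801307177308646 coh 0.5814878331360034
depth 362 [ 0.52909933 -0.21071489] yaw -12.721537477776222 coh 0.5772379502658077
depth rect ((0.5292505025863647, -0.21061311662197113), (0.01702585071325302, 0.017127804458141327), 30.90375328063965)
brass 353 [ 0.52912384 -0.2106036 ] yaw -12.342402381785911 coh 0.5873516098090693
brass 351 [ 0.5292304  -0.21070945] yaw -12.264655231436752 coh 0.5904487857052775
brass rect ((0.5292022228240967, -0.2107320874929428), (0.017214003950357437, 0.016496768221259117), 33.47901916503906)
tip 1487 [ 0.52521852 -0.21474404  0.29791645]
```

Shaft axis (0.529,-0.2107), spline yaw -12.5°, floor z 0.0746 and rim all consistent. On to the impeller.

send_rows(steps=[{"dx":19.5,"dy":-39.5,"dz":-2.0,"yaw":0.0,"gripper":1.0},{"dx":19.5,"dy":-39.5,"dz":-2.0,"yaw":0.0,"gripper":1.0},{"dx":19.5,"dy":-39.5,"dz":-2.0,"yaw":0.0,"gripper":1.0},{"dx":19.5,"dy":-39.5,"dz":-2.0,"yaw":0.0,"gripper":1.0},{"dx":19.5,"dy":-39.5,"dz":-2.0,"yaw":0.0,"gripper":1.0}])

```text
clock: 2.45
tcp_pos: [0.5046, 0.0753, 0.2339]
orientation: [-3.105, -0.474, -0.007]
contact_force: [1.5, -0.9, 0.2]
grip_width: 0.0855
gripper_force: 0.0
```

send_rows(steps=[{"dx":5.6,"dy":-11.4,"dz":-0.5,"yaw":0.0,"gripper":1.0},{"dx":5.6,"dy":-11.4,"dz":-0.5,"yaw":0.0,"gripper":1.0},{"dx":5.6,"dy":-11.4,"dz":-0.5,"yaw":0.0,"gripper":1.0}])

```text
clock: 2.82
tcp_pos: [0.5229, 0.2056, 0.239]
orientation: [-3.099, -0.487, -0.007]
contact_force: [-0.4, -0.8, -0.5]
grip_width: 0.0854
gripper_force: 0.0
```

Run:
```python
from bench import imaging,status
from h import *
f=imaging.grab_frame("wrist");np.savez("pics/w3.npz",**f)
o=status.get_obs();print(-f["R"].T@f["t"],o["tcp_pos"],o["orientation"],o["joints"])
H=hsv(f);P=cloud(f);xy=np.linalg.norm(P[...,:2]-[.592,.221],axis=-1)
b=(H[...,0]>100)&(H[...,0]<130)&(H[...,1]>90)
t=b&(xy<.035)&(abs(P[...,2]-.061)<.004);w=ray(f,cv2.findContours(t.astype(np.uint8),0,1)[0][0][:,0],.061)
w=ray(f,np.argwhere(big(t)[0])[:,::-1],.061);print("hub",cv2.minAreaRect(w[:,:2].astype(np.float32)),np.median(P[t][:,2]),w.mean(0))
l=(H[...,1]<60)&(H[...,2]>150)&(abs(P[...,2]-.0175)<.004)&(np.linalg.norm(P[...,:2]-[.607,.227],axis=-1)<.09)
w=ray(f,np.argwhere(l)[:,::-1],.0175);print("lips",cv2.minAreaRect(w[:,:2].astype(np.float32)))
cv2.imwrite("pics/w3.png",f["color"][:,:,::-1])
```

```text
[0.59514705 0.2285501  0.35677113] [0.52302113 0.20213647 0.23837962] [-3.10203337 -0.48174494 -0.00474817] [-0.11945878  0.34254567 -0.44533746  1.8298367   0.17117692  1.00335837
 -1.89673491]
hub ((0.5947583317756653, 0.22251349687576294), (0.02980182133615017, 0.029892414808273315), 44.1409912109375) 0.06067254938287308 [0.59508712 0.22241249 0.061     ]
lips ((0.6063714623451233, 0.22532278299331665), (0.10949040949344635, 0.09899432957172394), 15.852310180664062)
```

View pics/w3.png

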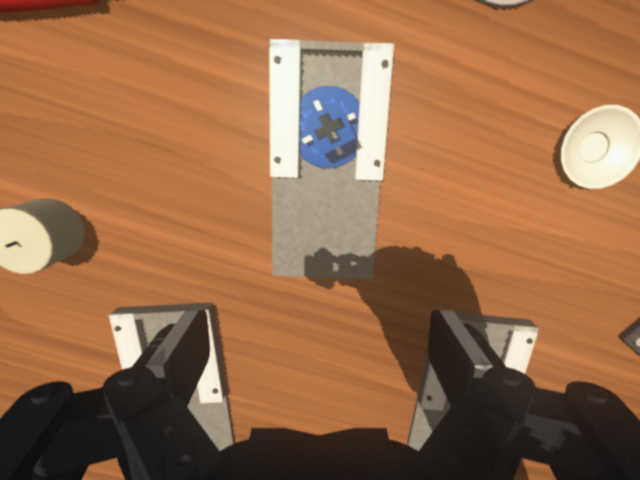

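Wrist view: impeller cross at (329,126), lips around it, dish at (600,147), candle at (20,240). Hub centre is (0.5947,0.2224), yaw 44°, size 29.8 mm, and rack yaw is 15.9°. I'll turn -26.4° and go above the hub.

send_rows(steps=[{"dx":4.0,"dy":0.2,"dz":4.0,"yaw":-10.0,"gripper":1.0},{"dx":7.4,"dy":0.2,"dz":8.0,"yaw":-20.0,"gripper":1.0},{"dx":7.4,"dy":0.2,"dz":12.0,"yaw":-26.4,"gripper":1.0},{"dx":7.4,"dy":0.2,"dz":12.0,"yaw":-26.4,"gripper":1.0},{"dx":7.4,"dy":0.2,"dz":12.0,"yaw":-26.4,"gripper":1.0}])

```text
clock: 3.5
tcp_pos: [0.5947, 0.2176, 0.1186]
orientation: [2.917, 1.165, 0.003]
contact_force: [-0.2, 0.9, 0.0]
grip_width: 0.0854
gripper_force: 0.0
```

```bash
cat > go.py <<'E'
# usage: go.py x y z [tool-y world angle deg] : tool-frame shift (cm) and yaw needed
import sys,numpy as np
from bench import status
from scipy.spatial.transform import Rotation as Ro
o=status.get_obs();R=Ro.from_rotvec(o["orientation"]).as_matrix()
a=np.degrees(np.arctan2(R[1,1],R[0,1]));v=list(map(float,sys.argv[1:]))
print(o["clock"],o["tcp_pos"].round(4),"y-angle",a.round(2),"tilt",np.degrees(np.arccos(-R[2,2])).round(2),"w",o["grip_width"],"F",o["contact_force"].round(1),o["joints"].round(2))
print("shift cm",(R.T@(np.array(v[:3])-o["tcp_pos"])*100).round(2), "yaw",(a-v[3]).round(2) if len(v)>3 else "")
E
python3 go.py .5947 .2224 .064 -46
```

```text
3.5 [0.5947 0.2176 0.1186] y-angle -46.44 tilt 0.13 w 0.08544151656282853 F [-0.2  0.9  0. ] [-0.11  0.61 -0.47  1.75  0.35  0.87 -1.54]
shift cm [ 0.32 -0.35  5.46] yaw -0.44
```

send_rows(steps=[{"dx":0.2,"dy":-0.2,"dz":3.0,"yaw":-0.4,"gripper":1.0},{"dx":0.2,"dy":-0.2,"dz":3.0,"yaw":-0.4,"gripper":1.0},{"dx":0.2,"dy":-0.2,"dz":3.0,"yaw":-0.4,"gripper":1.0}])

```text
clock: 3.88
tcp_pos: [0.5947, 0.2212, 0.0888]
orientation: [2.912, 1.179, 0.004]
contact_force: [0.1, 0.1, 0.5]
grip_width: 0.0851
gripper_force: 0.0
```

```bash
python3 go.py .5947 .2224 .064 -46
```

```text
3.875 [0.5947 0.2212 0.0888] y-angle -45.9 tilt 0.16 w 0.08513811642762294 F [0.1 0.1 0.5] [-0.12  0.64 -0.46  1.76  0.37  0.82 -1.56]
shift cm [ 0.08 -0.09  2.48] yaw 0.1
```

Descend and grip lightly (the fingers will self-centre).

send_rows(steps=[{"dx":0.1,"dy":-0.1,"dz":2.5,"yaw":0.0,"gripper":1.0},{"dx":0.1,"dy":-0.1,"dz":2.5,"yaw":0.0,"gripper":1.0},{"dx":0.1,"dy":-0.1,"dz":2.5,"yaw":0.0,"gripper":0.2},{"dx":0.1,"dy":-0.1,"dz":2.5,"yaw":0.0,"gripper":0.2},{"dx":0.1,"dy":-0.1,"dz":2.5,"yaw":0.0,"gripper":0.2}], force=40)

```text
clock: 4.5
tcp_pos: [0.5941, 0.2224, 0.0623]
orientation: [2.911, 1.18, 0.002]
contact_force: [-0.0, -0.4, -0.7]
grip_width: 0.0325
gripper_force: 0.0
```

send_rows(steps=[{"dx":0.0,"dy":0.0,"dz":0.0,"yaw":0.0,"gripper":0.2},{"dx":0.0,"dy":0.0,"dz":0.0,"yaw":0.0,"gripper":0.2}])

```text
clock: 4.75
tcp_pos: [0.5943, 0.2225, 0.0624]
orientation: [2.911, 1.18, 0.002]
contact_force: [-0.4, -0.5, 6.0]
grip_width: 0.0293
gripper_force: 41.7
```

```bash
python3 go.py .5947 .2224 .064 -46
python3 - <<'E'
from bench import imaging
from h import *
f=imaging.grab_frame("wrist")
cv2.imwrite("pics/w4.png",f["color"][:,:,::-1])
E
```

```text
4.75 [0.5943 0.2225 0.0624] y-angle -45.86 tilt 0.07 w 0.02930862733921319 F [-0.4 -0.5  6. ] [-0.14  0.68 -0.44  1.77  0.39  0.78 -1.58]
shift cm [ 0.02  0.03 -0.16] yaw 0.14
```

View pics/w4.png

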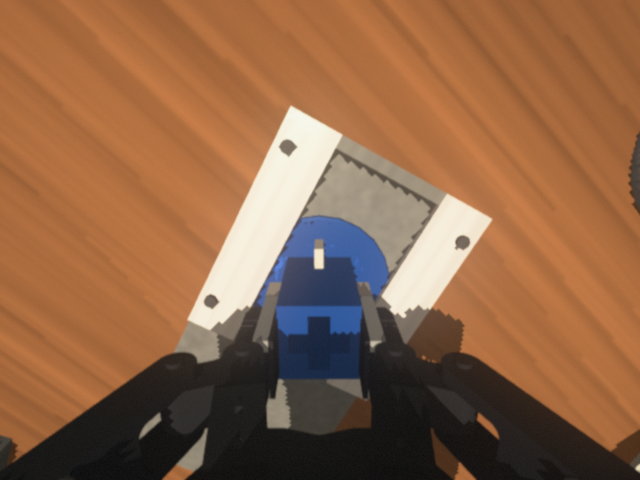

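Fingers hold the hub squarely (hub at (318,340), pads on both flats, 29.3 mm). Now I'll slide it 10 cm along rack -x.

send_rows(steps=[{"dx":-1.76,"dy":-0.95,"dz":0.0,"yaw":0.0,"gripper":0.2},{"dx":-3.52,"dy":-1.9,"dz":0.0,"yaw":0.0,"gripper":0.2},{"dx":-5.28,"dy":-2.85,"dz":0.0,"yaw":0.0,"gripper":0.2},{"dx":-7.04,"dy":-3.8,"dz":0.0,"yaw":0.0,"gripper":0.2},{"dx":-8.8,"dy":-4.75,"dz":0.0,"yaw":0.0,"gripper":0.2}])

```text
clock: 5.42
tcp_pos: [0.4984, 0.1957, 0.0624]
orientation: [-2.911, -1.181, -0.006]
contact_force: [2.7, 1.1, 3.0]
grip_width: 0.0294
gripper_force: 41.5
```

send_rows(steps=[{"dx":0.0,"dy":0.0,"dz":0.0,"yaw":0.0,"gripper":0.2},{"dx":0.0,"dy":0.0,"dz":0.0,"yaw":0.0,"gripper":0.2}], force=70)

```text
clock: 5.68
tcp_pos: [0.4966, 0.1952, 0.0624]
orientation: [2.911, 1.181, -0.002]
contact_force: [-6.1, -1.5, 14.8]
grip_width: 0.0286
gripper_force: 71.4
```

```bash
python3 go.py .498 .195 .062 -46
python3 - <<'E'
from bench import imaging
from h import *
f=imaging.grab_frame("top")
P=cloud(f);H=hsv(f)
b=(H[...,0]>100)&(H[...,0]<130)&(H[...,1]>90)&(np.linalg.norm(P[...,:2]-[.53,.2],axis=-1)<.12)
print(b.sum(),np.argwhere(b).mean(0),ray(f,np.argwhere(b).mean(0)[::-1],.03), np.percentile(P[b][:,2],[5,50,95]))
E
```

```text
5.675 [0.4966 0.1952 0.0624] y-angle -45.82 tilt 0.09 w 0.02856952563714606 F [-6.1 -1.5 14.8] [-0.13  0.56 -0.46  2.01  0.39  0.66 -1.64]
shift cm [0.09 0.11 0.04] yaw 0.18<stdin>:6: RuntimeWarning: Mean of empty slice.
  ret = um.true_divide(
Traceback (most recent call last):
IndexError: index -1 is out of bounds for axis 0 with size 0
```

Slid out to rack x ≈ -0.065, still pressed on the floor (underside offset 56.4 mm below the TCP). Now I'll lift.

send_rows(steps=[{"dx":0.0,"dy":0.0,"dz":-2.0,"yaw":0.0,"gripper":0.2},{"dx":0.0,"dy":0.0,"dz":-6.0,"yaw":0.0,"gripper":0.2},{"dx":0.0,"dy":0.0,"dz":-11.0,"yaw":0.0,"gripper":0.2},{"dx":0.0,"dy":0.0,"dz":-16.0,"yaw":0.0,"gripper":0.2},{"dx":0.0,"dy":0.0,"dz":-16.0,"yaw":0.0,"gripper":0.2}])

```text
clock: 6.35
tcp_pos: [0.4994, 0.1962, 0.2252]
orientation: [2.911, 1.18, 0.011]
contact_force: [0.0, 0.0, -1.3]
grip_width: 0.0288
gripper_force: 69.4
```

```bash
python3 go.py .529 -.2107 .222 -12.5
```

```text
6.35 [0.4994 0.1962 0.2252] y-angle -45.86 tilt 0.41 w 0.028778990747488447 F [ 0.   0.  -1.3] [-0.02  0.34 -0.57  1.89  0.22  0.97 -1.49]
shift cm [-26.22  31.26   0.24] yaw -33.36
```

send_rows(steps=[{"dx":-3.0,"dy":3.6,"dz":0.0,"yaw":-5.0,"gripper":0.2},{"dx":-6.5,"dy":7.8,"dz":0.0,"yaw":-11.0,"gripper":0.2},{"dx":-10.0,"dy":12.0,"dz":0.0,"yaw":-18.0,"gripper":0.2},{"dx":-13.5,"dy":16.2,"dz":0.0,"yaw":-25.0,"gripper":0.2},{"dx":-17.0,"dy":20.4,"dz":0.0,"yaw":-32.0,"gripper":0.2}])

```text
clock: 6.98
tcp_pos: [0.5166, -0.0716, 0.2201]
orientation: [-2.468, -1.941, 0.003]
contact_force: [0.1, -0.4, -0.6]
grip_width: 0.0285
gripper_force: 69.4
```

```bash
python3 go.py .529 -.2107 .222 -12.5
```

```text
6.975 [ 0.5166 -0.0716  0.2201] y-angle -13.61 tilt 0.14 w 0.028486903686566655 F [ 0.1 -0.4 -0.6] [ 0.49  0.32 -0.56  1.93  0.21  0.95 -0.41]
shift cm [-13.23   4.48  -0.2 ] yaw -1.11
```

send_rows(steps=[{"dx":-4.4,"dy":1.5,"dz":0.0,"yaw":-0.5,"gripper":0.2},{"dx":-8.8,"dy":3.0,"dz":0.0,"yaw":-1.0,"gripper":0.2},{"dx":-13.2,"dy":4.5,"dz":0.0,"yaw":-1.0,"gripper":0.2},{"dx":-13.2,"dy":4.5,"dz":0.0,"yaw":-1.0,"gripper":0.2},{"dx":-13.2,"dy":4.5,"dz":0.0,"yaw":-1.0,"gripper":0.2}])

```text
clock: 7.6
tcp_pos: [0.529, -0.208, 0.2202]
orientation: [-2.454, -1.957, 0.001]
contact_force: [0.0, 1.0, -2.0]
grip_width: 0.029
gripper_force: 69.5
```

```bash
python3 - <<'E'
from bench import imaging,status
from h import *
f=imaging.grab_frame("wrist");P=cloud(f);H=hsv(f);o=status.get_obs();np.savez("pics/w5.npz",**f)
b=(H[...,0]>100)&(H[...,0]<130)&(H[...,1]>90)&(np.linalg.norm(P[...,:2]-o["tcp_pos"][:2],axis=-1)<.05)
print("hub z hist",[(round(float(z),3),int(((P[b][:,2]>z)&(P[b][:,2]<z+.005)).sum())) for z in np.arange(.15,.25,.005)])
z=o["tcp_pos"][2]-.0014
t=b&(abs(P[...,2]-z)<.004);w=ray(f,np.argwhere(t)[:,::-1],z);print(cv2.minAreaRect(w[:,:2].astype(np.float32)),np.median(P[t][:,2]))
E
python3 go.py .529 -.2107 .222 -12.5
```

```text
hub z hist [(0.15, 0), (0.155, 0), (0.16, 0), (0.165, 6074), (0.17, 200), (0.175, 250), (0.18, 335), (0.185, 414), (0.19, 468), (0.195, 513), (0.2, 582), (0.205, 843), (0.21, 973), (0.215, 4605), (0.22, 25), (0.225, 0), (0.23, 0), (0.235, 0), (0.24, 0), (0.245, 0)]
((0.5288670063018799, -0.20516857504844666), (0.0313703827559948, 0.030128268525004387), 77.34632110595703) 0.218304379875283
7.65 [ 0.5292 -0.2073  0.2205] y-angle -12.77 tilt 0.12 w 0.028380588371986867 F [-0.2  0.2 -1.5] [ 0.66  0.39 -0.5   1.82  0.22  0.99 -0.15]
shift cm [-0.34  0.05 -0.15] yaw -0.27
```

send_rows(steps=[{"dx":-0.3,"dy":0.0,"dz":0.0,"yaw":-0.2,"gripper":0.2},{"dx":-0.3,"dy":0.0,"dz":0.0,"yaw":-0.2,"gripper":0.2}])

```text
clock: 7.9
tcp_pos: [0.529, -0.2111, 0.2215]
orientation: [-2.452, -1.964, 0.0]
contact_force: [0.1, -0.9, -0.9]
grip_width: 0.0286
gripper_force: 69.5
```

```bash
cat > hub.py <<'E'
from bench import imaging,status
from h import *
o=status.get_obs();f=imaging.grab_frame("wrist");P=cloud(f);H=hsv(f)
print("tcp",o["tcp_pos"])
b=(H[...,0]>100)&(H[...,0]<130)&(H[...,1]>90)&(np.linalg.norm(P[...,:2]-o["tcp_pos"][:2],axis=-1)<.05)
z=np.median(P[b&(abs(P[...,2]-o["tcp_pos"][2])<.005)][:,2])
for e in(.0008,.0015,.003):
    t=b&(abs(P[...,2]-z)<e);w=ray(f,np.argwhere(t)[:,::-1],z);print(z,t.sum(),cv2.minAreaRect(w[:,:2].astype(np.float32)))
v,u=np.argwhere(t).mean(0).astype(int)
cv2.imwrite("pics/hub.png",cv2.resize(f["color"][max(v-120,0):v+100,u-130:u+130,::-1],None,fx=2.5,fy=2.5))
E
python3 hub.py; python3 go.py .529 -.2107 .222 -12.5
```

```text
tcp [ 0.52898153 -0.2110982   0.2215084 ]
0.219706483581169 3487 ((0.5286897420883179, -0.2091643363237381), (0.03082963451743126, 0.03033076785504818), 77.4971694946289)
0.219706483581169 4202 ((0.5286898612976074, -0.20916400849819183), (0.030830297619104385, 0.03033076785504818), 77.4971694946289)
0.219706483581169 4551 ((0.5287725925445557, -0.2087908387184143), (0.031594764441251755, 0.03033076785504818), 77.4971694946289)
7.95 [ 0.529  -0.2111  0.2216] y-angle -12.61 tilt 0.0 w 0.02861321906142757 F [ 0.4  0.  -2. ] [ 0.67  0.39 -0.5   1.82  0.22  0.99 -0.14]
shift cm [ 0.04 -0.01 -0.04] yaw -0.11
```

View pics/hub.png

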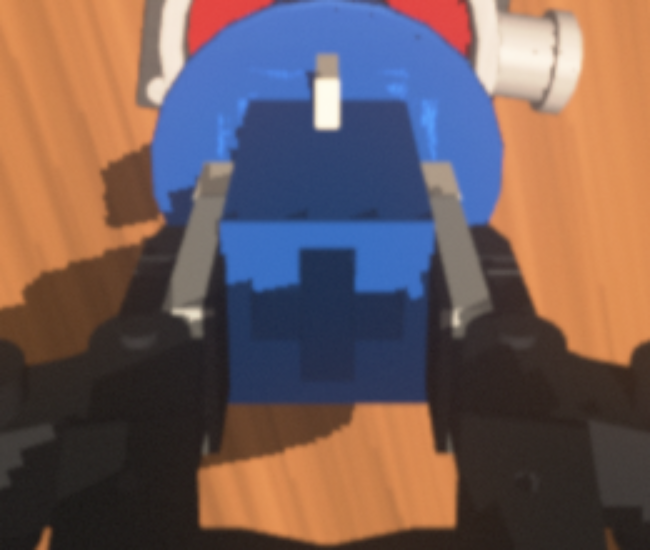

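The hub is square in the jaws, yaw 77.5° ≡ -12.5°, matching the splines. Its centre is within about 1.5 mm of the shaft axis by camera and 0.4 mm by kinematics, so I'll shift 0.5 mm and descend onto the pilot cone while watching force.

send_rows(steps=[{"dx":-0.05,"dy":0.0,"dz":1.5,"yaw":0.0,"gripper":0.2},{"dx":-0.05,"dy":0.0,"dz":2.8,"yaw":0.0,"gripper":0.2},{"dx":-0.05,"dy":0.0,"dz":3.6,"yaw":0.0,"gripper":0.2},{"dx":-0.05,"dy":0.0,"dz":3.6,"yaw":0.0,"gripper":0.2}])

```text
clock: 8.45
tcp_pos: [0.5284, -0.2119, 0.1845]
orientation: [-2.451, -1.962, 0.001]
contact_force: [-0.1, -0.7, -1.3]
grip_width: 0.029
gripper_force: 69.5
```

send_rows(steps=[{"dx":0.0,"dy":0.0,"dz":0.4,"yaw":0.0,"gripper":0.2},{"dx":0.0,"dy":0.0,"dz":0.8,"yaw":0.0,"gripper":0.2},{"dx":0.0,"dy":0.0,"dz":0.8,"yaw":0.0,"gripper":0.2}])

```text
clock: 8.82
tcp_pos: [0.5288, -0.2121, 0.1773]
orientation: [-2.453, -1.963, 0.0]
contact_force: [-0.1, -0.0, -0.9]
grip_width: 0.0287
gripper_force: 69.5
```

```bash
python3 go.py .529 -.2107 .131 -12.5
```

```text
8.825 [ 0.5288 -0.2121  0.1773] y-angle -12.66 tilt 0.02 w 0.028679602177740952 F [-0.1 -0.  -0.9] [ 0.65  0.44 -0.48  1.86  0.25  0.9  -0.17]
shift cm [ 0.14 -0.    4.63] yaw -0.16
```

The pilot is in the bore, with no force. Now the splines.

send_rows(steps=[{"dx":0.03,"dy":0.0,"dz":0.4,"yaw":0.0,"gripper":0.2},{"dx":0.03,"dy":0.0,"dz":0.8,"yaw":0.0,"gripper":0.2},{"dx":0.03,"dy":0.0,"dz":1.2,"yaw":0.0,"gripper":0.2},{"dx":0.03,"dy":0.0,"dz":1.4,"yaw":0.0,"gripper":0.2},{"dx":0.03,"dy":0.0,"dz":1.4,"yaw":0.0,"gripper":0.2}])

```text
clock: 9.45
tcp_pos: [0.5289, -0.2117, 0.1634]
orientation: [-2.452, -1.963, 0.0]
contact_force: [0.2, 0.3, -0.3]
grip_width: 0.0287
gripper_force: 69.5
```

```bash
python3 go.py .529 -.2107 .131 -12.5
```

```text
9.45 [ 0.5289 -0.2117  0.1634] y-angle -12.65 tilt 0.02 w 0.02873057849727822 F [ 0.2  0.3 -0.3] [ 0.65  0.46 -0.48  1.87  0.27  0.88 -0.18]
shift cm [ 0.1  -0.01  3.24] yaw -0.15
```

Splines are meshed (6 mm in, no force). I'll go on down to the seal.

send_rows(steps=[{"dx":0.03,"dy":0.0,"dz":0.7,"yaw":0.0,"gripper":0.2},{"dx":0.03,"dy":0.0,"dz":1.4,"yaw":0.0,"gripper":0.2},{"dx":0.03,"dy":0.0,"dz":2.1,"yaw":0.0,"gripper":0.2},{"dx":0.03,"dy":0.0,"dz":2.7,"yaw":0.0,"gripper":0.2},{"dx":0.03,"dy":0.0,"dz":2.7,"yaw":0.0,"gripper":0.2}])

```text
clock: 10.07
tcp_pos: [0.5289, -0.2115, 0.1366]
orientation: [-2.452, -1.963, 0.001]
contact_force: [-3.4, 0.8, 6.4]
grip_width: 0.0287
gripper_force: 70.4
```

send_rows(steps=[{"dx":0.0,"dy":0.0,"dz":0.3,"yaw":0.0,"gripper":0.2},{"dx":0.0,"dy":0.0,"dz":0.5,"yaw":0.0,"gripper":0.2},{"dx":0.0,"dy":0.0,"dz":0.5,"yaw":0.0,"gripper":0.2}])

```text
clock: 10.45
tcp_pos: [0.529, -0.2115, 0.1322]
orientation: [2.453, 1.963, -0.001]
contact_force: [-3.0, 0.3, 8.2]
grip_width: 0.029
gripper_force: 70.6
```

```bash
python3 go.py .529 -.2107 .131 -12.5
```

```text
10.45 [ 0.529  -0.2115  0.1322] y-angle -12.66 tilt 0.03 w 0.029046920122831745 F [-3.   0.3  8.2] [ 0.63  0.5  -0.46  1.89  0.3   0.82 -0.21]
shift cm [ 0.08 -0.01  0.12] yaw -0.16
```

send_rows(steps=[{"dx":0.0,"dy":0.0,"dz":0.1,"yaw":0.0,"gripper":0.2},{"dx":0.0,"dy":0.0,"dz":0.2,"yaw":0.0,"gripper":0.2},{"dx":0.0,"dy":0.0,"dz":0.2,"yaw":0.0,"gripper":0.2}])

```text
clock: 10.82
tcp_pos: [0.529, -0.2115, 0.1315]
orientation: [2.452, 1.963, -0.001]
contact_force: [-7.6, 1.4, 17.5]
grip_width: 0.0288
gripper_force: 71.8
```

send_rows(steps=[{"dx":0.0,"dy":0.0,"dz":0.1,"yaw":0.0,"gripper":0.2},{"dx":0.0,"dy":0.0,"dz":0.1,"yaw":0.0,"gripper":0.2},{"dx":0.0,"dy":0.0,"dz":0.1,"yaw":0.0,"gripper":0.2},{"dx":0.0,"dy":0.0,"dz":0.1,"yaw":0.0,"gripper":0.2},{"dx":0.0,"dy":0.0,"dz":0.1,"yaw":0.0,"gripper":0.2}])

```text
clock: 11.45
tcp_pos: [0.529, -0.2115, 0.1314]
orientation: [2.452, 1.962, -0.002]
contact_force: [-10.7, 2.1, 26.1]
grip_width: 0.029
gripper_force: 73.0
```

```bash
python3 go.py .529 -.2107 .131 -12.5
python3 - <<'E'
from bench import imaging,status
from h import *
o=status.get_obs();f=imaging.grab_frame("wrist");P=cloud(f);H=hsv(f)
d=np.linalg.norm(P[...,:2]-[.529,-.211],axis=-1)
b=(H[...,0]>100)&(H[...,0]<130)&(H[...,1]>90)&(d<.036)
print("hub top z",np.median(P[b&(P[...,2]>.12)&(P[...,2]<.14)][:,2]),"plate top z",np.median(P[b&(P[...,2]<.095)&(d>.026)][:,2]))
rm=(d>.04)&(d<.05)&(abs(P[...,2]-.087)<.006)&(H[...,1]<90);print("rim z",np.median(P[rm][:,2]))
cv2.imwrite("pics/end.png",f["color"][:,:,::-1])
E
```

```text
11.45 [ 0.529  -0.2115  0.1314] y-angle -12.67 tilt 0.09 w 0.02895843306930053 F [-10.7   2.1  26.1] [ 0.63  0.5  -0.46  1.89  0.3   0.82 -0.21]
shift cm [ 0.08 -0.02  0.04] yaw -0.17
hub top z 0.12943593481447208 plate top z 0.07871459473940808
rim z 0.08642643675459744
```

View pics/end.png

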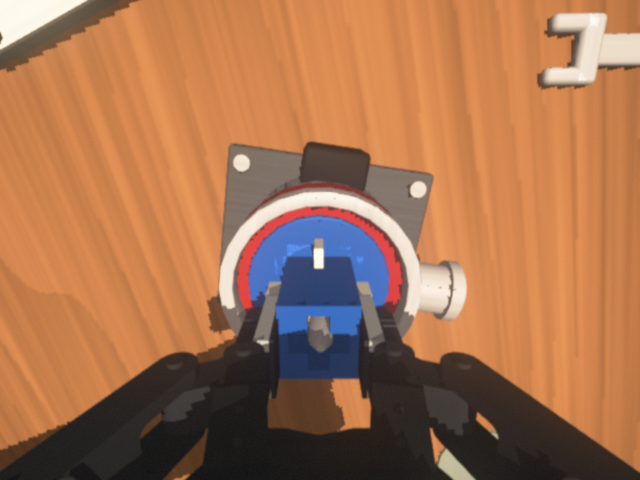

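The impeller is home: the plate sits inside the rim at about (320,280) and the pilot shows at (320,330). Plate top z 0.0787 and hub top 0.1295 mean the underside is at the floor (≈ 0.0747), with 26 N of press. Handing in.

```bash
python3 -c "
from bench import workorder
print(workorder.hand_in())"
```

```text
the job is handed in; nothing more can be done
None
```

The impeller is home on the pump's splined shaft, slid out of the rack before lifting, with its underside at the chamber floor and the fingers gripping and pressing with about 26 N; I handed it in at about 11.5 s, and no verdict came back.

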